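Snap the split clip onto the idler shaft with the fork tool

TASK

Pick up the blue-handled fork tool and, with the fork alone, push the brass split clip along the jig's steel top plate and sideways onto the idler shaft until it snaps fully home in the groove under the shaft's head. Push gently and by feel, and stop as soon as it is home: do not drive the fork hard against the clip or the jig, and keep your fingers off the clip. Then lay the tool down flat on the bench clear of the jig and let go, leaving the ratchet, the bearing and the spark plug where they are.

Things in the scene. Friction and masses are not known exactly. Their poses are not given: they have to be found in the camera images.
- slot_centre (a point): Middle of the slot in the grey jig's steel top plate, on the plate's upper face (50 mm above the bench). x = push direction along the slot, from the clip to the shaft; y across; z up. The upright shaft is clamped in the slot at y = 0, but anywhere within 20 mm before or behind this point along x (not measured: feel for it).
- jig: The jig, fixed: base 164 x 104 x 12 mm; on four posts a flat top plate x -78 to 74, y -50 to 50 mm, top at z = 50 mm, with a slot 20 mm wide, x -33 to 33. Origin on the bench below slot_centre, same axes. Shaft: 18 mm in diameter in its groove, z = 50 to 61; above it a head 26 mm in diameter, to z = 69.5; it carries a steel gear (82 mm) below the plate.
- clip_seat (a point): Brass split clip, C-shaped, 8 mm thick, 0.1 kg, flat on the top plate, 38 to 47 mm before slot_centre, up to 3 mm off the middle, turned up to 0.1 rad. Point: centre of its round seat, half-way up (4 mm). x = towards its mouth (to the shaft), z up. Flat back shoulders at x = -21 mm, |y| up to 19; a tail 10 mm wide in the middle of the back to x = -34; front end x = 12.
- clip: Same clip, origin on its underside. Prongs meet the groove with the seat 16.5 mm short of the shaft axis and spread; the push climbs to 6 to 11 N, then falls, widest 8.5 mm short. 3 to 7 mm short it drops to under 1 N: the clip jumps home, or follows a light push. Left sooner it is not home. Home (seat on the axis) it is hard on the shaft: force climbs again, 5 N/mm or more. Over 15 N is too much.
- tip_left (a point): Round nose, 7 mm in diameter, of the clip's left (+y) prong, half-way up. The noses are 19 mm apart (centres) when the clip is relaxed or fully home, 25 mm when fully spread over the shaft.
- tip_right (a point): The same on the clip's right (-y) prong.
- fork_grip (a point): Centre of the fork tool's blue handle, 19 mm above the bench; tool 0.18 kg, left or right of the jig. x = towards the fork, z up. Handle x -45 to 35, y -10 to 10, z -15 to 15 mm: grasp across y here. Steel blade 7 mm thick, underside at z = -19. Two square tines, tips at x = 90, |y| 9.5 to 20.5; slot between them 19 wide, 19 deep takes the clip's tail; the tips push its shoulders.
- fork: The same tool; origin under the handle's centre, level with the blade's underside (on the bench), same axes.
- ratchet: Bystander: ratchet with a red handle, 36 x 203 x 36 mm, on the other side of the jig from the fork; origin at the centre of its underside.
- bearing: Bystander: ball bearing, 62 mm across, 16 mm high, left of the jig; origin at the centre of its underside.
- plug: Bystander: spark plug, 18 x 62 x 21 mm, right of the jig; origin at the centre of its underside.
There are look-alikes about, which are no part of the job. What is shaped like the clip but black is not meant.

How it is judged:
On the way, in this order (a step that is already met when the one before it is completed fails the run):
1. the fork tool is lifted off the bench (height (world z) of fork_grip above 0.05 m), for 0.1 s.
2. the fork, pushing on the clip, spreads its prongs fully over the shaft (distance between tip_left and tip_right above 0.0243 m and contact force between fork and clip above 0.3 N).
3. the clip has snapped home in the groove (x of clip_seat in the frame of slot_centre between -0.022 and 0.022 m and y of clip_seat in the frame of slot_centre between -0.004 and 0.004 m and z of clip_seat in the frame of slot_centre between 0.001 and 0.008 m and distance between tip_left and tip_right below 0.0205 m), for 0.2 s.
At the end, for the whole second after the job is handed in: The clip sits home round the shaft: its seat within 22 mm of slot_centre along the slot and 4 mm across, its prong noses less than 20.5 mm apart again, flat on the top plate. The fork lies flat and still on the bench, its grip at least 100 mm from the slot's centre, released (all of step 3 and height (world z) of fork_grip below 0.03 m and angle between fork_grip's own z axis and vertical below 0.15 rad and linear speed of each of fork, clip below 0.02 m/s and horizontal distance between fork_grip and slot_centre above 0.1 m); the robot touches nothing.
It fails at once if the fork pushes the clip with more than 15 N (contact force between fork and clip above 15 N).
It fails at once if the fork presses on the jig with more than 15 N (contact force between fork and jig above 15 N).
It fails at once if the fingers or the arm push the clip (contact force between any of the fingers, the arm and clip above 1 N).
It fails at once if the ratchet, the bearing or the spark plug is moved by more than 20 mm (distance of any of ratchet, bearing, plug from where it was at the start of the episode above 0.02 m).
It also fails if it takes over 64 s, if anything falls off the work surface, if the arm or the gripper's body presses on something with over 40 N, if the wrist force passes 120 N, or if a joint passes its speed limit or range.

ROBOT

A 6-joint arm with a two-finger parallel gripper is mounted at the origin on a cart in front of the work surface, level with it; the furniture and walls round the work are solid. World frame = base frame: x ahead of the robot, y to its left, z up, the work surface at z = 0. Lengths are in m, angles in rad, forces in N, time in s.
With the tool pointing down it reaches from about 0.3 to 0.75 m from the base axis. Payload 8.5 kg.
Tool frame: the origin (TCP) lies between the finger pads; the fingertips stand 17 mm ahead of it and the grasp point (between the pads) lies 2 mm behind it; z points along the fingers, y is the direction in which the jaws open and shut (so a half turn about z gives the same grasp; the last joint's range is limited). The gripper opens to 85 mm and grips with 20 to 120 N. Pads are 22 mm wide; open, the fingers measure 114 mm over their backs; the gripper's body (76 mm by 85 mm) begins 54 mm behind the grasp point. The pads swing forward as they close: fully open they stand 13 mm farther back than shut.
Start: joints at [1.015, 0.381, 1.297, -0, 1.464, -0.215], TCP at [0.184, 0.518, 0.248] pointing down, gripper open.
Joint ranges: [-3.11, 3.11], [-0.89, 2.33], [0.22, 2.48], [-1.42, 4.56], [0.17, 2.85], [-2.88, 2.88]. Speed limits (rad/s): [2.39, 2.39, 3.14, 3.14, 3.14, 3.14].

INTERFACE

Orientations are given as a unit quaternion [w, x, y, z].
In Python, from bench import bot, cams, finder gives the robot as it stands. The module is installed in compiled form; this text tells all that it offers.
- The arm moves only by the tool arm_command, never from a script. Its argument "targets" is text: rows parted by semicolons, each of 7 numbers parted by spaces: the finger opening in mm, from 0 to 85.4, then the shift along the tool's x, y, z scaled (see below), then the turn, a rotation vector about the tool's x, y, z scaled (see below). In form: fingers x y z wx wy wz; .... A call has exactly 10 rows; each row shifts and turns the commanded pose from where the row before left it, along the tool's axes as they then stand; what a row does not reach is not made up. The controller multiplies each number of a shift by 4 cm and each number of a turn by 4 degrees. A row lasts 1/10 s, in which the tool goes at most 50 mm and 8.59 degrees, less where a joint would pass 70% of its speed; a pose out of reach is approached as far as the arm can. A call with a number of a shift or a turn outside -1 to 1 is refused whole. A call with a gripper value outside its range is refused whole. The fingers move at their own pace and stop on an object; the grip force is fixed at half the most. Time passes only in rows, so rows that do not move let the fingers close, or fill a call up. It gives the time, the measured TCP pose, the force and the opening at its end, in the units of the state.
- bot.read_state(): the state, without advancing time (a new reading comes with each control period).
- cams.get_image(name): name is "side" or "top" or "wrist"; returns (picture, depth): 420x560x3 uint8, red, green, blue; 420x560 float32, m along the optical axis (not along the pixel's ray), 0 where there is no reading.
- cams.get_calibration(name): a dict with "fx", "fy", "cx", "cy" (pixels), "k1" (the pictures are not rectified: a ray, as slopes to the right and down, at radius r is drawn at 1 + k1 r^2 times it, then the intrinsics apply), "world_to_cam" (4x4, takes a point from world to camera coordinates). Camera axes: x right, y down, z forward; pixel columns grow to the right and rows downward; lengths in m; the calibration is good to about 2 mm. A picture is of the moment at which its call begins: read the wrist's pose just before it. get_calibration takes no time and is no camera call; for the wrist camera it gives the pose at the moment of the call.
- bot.job_done(): hands the job in, once; it reports no verdict.
Trained networks look in the newest picture that a camera, given by its name, has taken for a name from the list of things; names that differ only in an ending like _2 or _b are one class to them, and where a whole thing is asked for, a point or a joint stands for the part that bears it (a point fixed in the world has none). Each returns a list of dicts, best first, with "conf" (0 to 1); they miss things now and then, are a little off and sometimes report something else, mostly with a low value. They report only what shows in the picture. A call takes as long as a camera call. They do not tell look-alikes from the thing itself.
- finder.find_in(thing, camera): "centre" ([row, column] in pixels, amid what is visible of it).
- finder.masks_of(thing, camera): "region" (420x560 bool, what is visible of it) and "centre" ([row, column] in pixels, amid what is visible of it).
The state is a dict: "clock": time; "joints": joint angles; "qvel": joint speeds; "tau": joint torques, N m; "tcp_pos": TCP position; "ee_rot": TCP orientation; "wrist_force": force on the tool from outside, world axes, zero at the start; "torque": the same for the moment, N m; "finger_gap": opening from 0.0 (shut) to 1.0 (fully open).
Only numpy, scipy, OpenCV 4.12 (cv2) and the standard library are available. Lean on these libraries where they do the work, as an engineer would, in place of code of your own. Each camera call takes 0.05 s, during which the arm holds its last target.

## Working session

There is one attempt and no reset: what is moved stays moved. The work goes in short steps, Python scripts to look and compute and a tool call to move; the robot and the scene stay as the last step left them, time stands still between calls to the robot, and variables do not carry over. Pictures are saved under pics/ and viewed, and the job is handed in when it is done.

Besides the shell and the picture viewer there is one more tool, called after "Call:" by a JSON object that holds its "api" and its "payload", one argument or row to a line. arm_command: Moves the arm, as the interface text tells. Its arguments: {"type":"object","properties":{"targets":{"type":"string"}},"required":["targets"]}

```bash
mkdir -p pics
python3 - <<'E'
from bench import bot,cams,finder
import cv2
s=bot.read_state(); print({k:(v if not hasattr(v,'round') else v) for k,v in s.items()})
for n in ["top","side"]:
    im,d=cams.get_image(n); cv2.imwrite(f"pics/{n}0.png",im[:,:,::-1])
    c=cams.get_calibration(n); print(n,c)
    for t in ["fork_grip","clip","jig","ratchet"]:
        print(t,[(r['conf'],r['centre']) for r in finder.find_in(t,n)][:4])
E
```

```text
{'clock': 0.0, 'joints': array([ 1.01469169e+00,  3.81215456e-01,  1.29826263e+00, -3.41485786e-05,
        1.46361297e+00, -2.15253185e-01]), 'qvel': array([ 3.47571364e-04,  9.61293952e-04, -3.21931290e-04, -9.90921488e-04,
        7.89668664e-04,  9.58637603e-05]), 'tau': array([-1.57652914e-03, -4.48450756e+01, -2.31280839e+01, -2.17840793e-04,
        4.67429141e-03, -8.15666886e-05]), 'tcp_pos': array([0.18369792, 0.51812688, 0.24770069]), 'ee_rot': array([-2.66111984e-04,  1.69600063e-01,  9.85512687e-01, -7.00551346e-04]), 'wrist_force': array([-0.74476847, -0.11906952, -0.38794935]), 'torque': array([0.02523168, 0.02704192, 0.06086548]), 'finger_gap': 1.0006736600756443}
top {'fx': 529.6331625552945, 'fy': 529.6331625552945, 'cx': 273.3787007279005, 'cy': 218.3102018234158, 'k1': -0.15200526807013373, 'world_to_cam': array([[-1.14048672e-02, -9.99931151e-01, -2.76096741e-03,
         1.38094439e-02],
       [-9.92843648e-01,  1.16521977e-02, -1.18851662e-01,
         5.33397184e-01],
       [ 1.18875650e-01,  1.38572154e-03, -9.92908183e-01,
         1.45410568e+00],
       [ 0.00000000e+00,  0.00000000e+00,  0.00000000e+00,
         1.00000000e+00]])}
fork_grip []
clip []
jig []
ratchet []
side {'fx': 430.0083742148538, 'fy': 430.0083742148538, 'cx': 275.6777979739652, 'cy': 206.6120848169721, 'k1': -0.04621610269580984, 'world_to_cam': array([[ 0.99734703,  0.07275092, -0.00249281, -0.51680244],
       [ 0.02684854, -0.39946727, -0.91635422,  0.05447378],
       [-0.06766141,  0.91385623, -0.40036075,  0.96135595],
       [ 0.        ,  0.        ,  0.        ,  1.        ]])}
fork_grip [(0.96, [317.2, 224.4])]
clip [(0.81, [275.2, 262.3]), (0.74, [238.8, 246.7]), (0.61, [218.6, 294.3]), (0.47, [253.7, 236.4])]
jig [(0.7, [235.3, 315.8])]
ratchet [(0.76, [189.1, 272.3])]
```

View pics/top0.png

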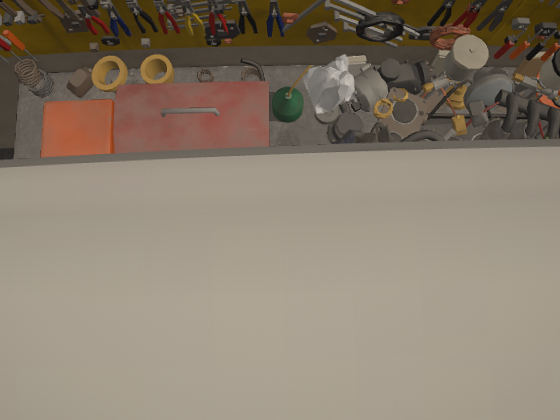

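View pics/side0.png

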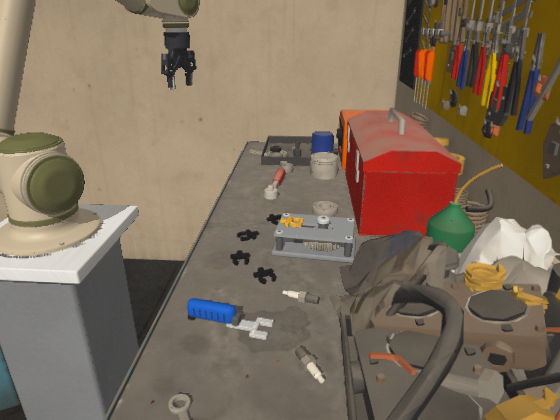

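The top camera is blocked by a beam. The side picture shows the jig at about (235,315), with the brass clip on it near (222,293). The fork is at (317,224), the ratchet at (185,275), the black look-alikes at (275,262), (238,246) and (254,236), and the spark plugs at (296,300) and (365,310). I'll locate these with depth.

```bash
cat > h.py <<'E'
import numpy as np,cv2
from bench import bot,cams,finder
def undist(c,px):
    px=np.atleast_2d(np.array(px,float)) # row,col
    a=(px[:,1]-c['cx'])/c['fx'];b=(px[:,0]-c['cy'])/c['fy']
    K=np.array([[1,0,0],[0,1,0],[0,0,1.]])
    u=cv2.undistortPoints(np.stack([a,b],1)[:,None],K,np.array([c['k1'],0,0,0]))[:,0]
    return u
def todepth(c,px,d):
    u=undist(c,px); d=np.atleast_1d(d)
    P=np.c_[u*d[:,None],d]; W=np.linalg.inv(c['world_to_cam'])
    return P@W[:3,:3].T+W[:3,3]
def toplane(c,px,z):
    u=undist(c,px);W=np.linalg.inv(c['world_to_cam']);o=W[:3,3]
    r=np.c_[u,np.ones(len(u))]@W[:3,:3].T
    return o+r*((z-o[2])/r[:,2])[:,None]
def proj(c,P):
    P=np.atleast_2d(P);q=P@c['world_to_cam'][:3,:3].T+c['world_to_cam'][:3,3]
    u=q[:,:2]/q[:,2:];r2=(u**2).sum(1);u=u*(1+c['k1']*r2)[:,None]
    return np.c_[u[:,1]*c['fy']+c['cy'],u[:,0]*c['fx']+c['cx']]
def cloud(c,d):
    rr,cc=np.mgrid[0:420,0:560];return todepth(c,np.c_[rr.ravel(),cc.ravel()],d.ravel()).reshape(420,560,3)
E
python3 - <<'E'
from h import *
im,d=cams.get_image("side");c=cams.get_calibration("side")
X=cloud(c,d)
np.set_printoptions(precision=3,suppress=True)
for n,(r,q) in dict(grip=(306,212),fork1=(322,268),fork2=(336,262),clip=(222,293),shaft=(219,323),plateL=(226,278),plateN=(232,345),platefar=(217,350),nearbaseL=(255,276),nearbaseR=(258,350),ratchet=(177,280),rat2=(192,271),plug1=(296,300),plug2=(365,310),bear=(207,325),b2=(160,325),blk=(275,262)).items(): print(n,X[r,q],im[r,q])
cv2.imwrite("pics/side_c.png",cv2.resize(im[170:370,170:400,::-1],None,fx=3.4,fy=3,interpolation=cv2.INTER_CUBIC))
E
```

```text
grip [ 0.442 -0.29   0.034] [ 39 104 205]
fork1 [ 0.527 -0.289  0.008] [194 192 183]
fork2 [ 0.521 -0.321  0.007] [211 209 199]
clip [ 0.556 -0.039  0.059] [195 151  77]
shaft [ 0.616 -0.045  0.07 ] [193 191 183]
plateL [ 0.526 -0.044  0.051] [141 143 139]
plateN [ 0.659 -0.061  0.051] [143 144 142]
platefar [0.687 0.118 0.001] [128 118 103]
nearbaseL [ 0.524 -0.077  0.004] [111 111 109]
nearbaseR [ 0.669 -0.091  0.011] [149 148 147]
ratchet [0.506 0.333 0.021] [162  70  60]
rat2 [0.49  0.214 0.022] [198 185 166]
plug1 [ 0.575 -0.231  0.017] [168 154 137]
plug2 [ 0.592 -0.384  0.016] [225 214 187]
bear [0.629 0.168 0.004] [166 156 137]
b2 [0.634 0.385 0.058] [192 179 158]
blk [ 0.505 -0.156  0.006] [31 33 35]
```

View pics/side_c.png

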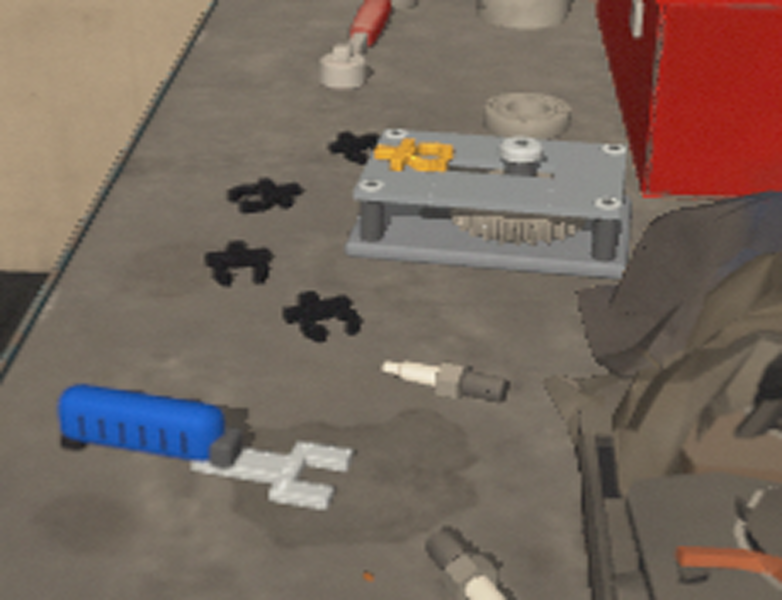

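```bash
cat >> h.py <<'E'
from scipy.spatial.transform import Rotation as R
np.set_printoptions(precision=4,suppress=True)
def Rt(q): return R.from_quat([q[1],q[2],q[3],q[0]])
def plan(pos,yaw_y,st=None):
    """units of shift in tool frame (as stands) to reach pos, turn rotvec units; yaw_y = world angle(deg) of tool y, tool down"""
    st=st or bot.read_state(); r=Rt(st['ee_rot'])
    a=np.radians(yaw_y); y=np.array([np.cos(a),np.sin(a),0]);z=np.array([0,0,-1.]);x=np.cross(y,z)
    T=R.from_matrix(np.stack([x,y,z],1))
    sh=r.inv().apply(np.array(pos)-st['tcp_pos']);rv=(r.inv()*T).as_rotvec()
    print("shift total units(tool)",sh/0.04,"turn units",np.degrees(rv)/4)
    print("shift in FINAL tool axes units",T.inv().apply(np.array(pos)-st['tcp_pos'])/0.04)
E
python3 - <<'E'
from h import *
c=cams.get_calibration("wrist");s=bot.read_state();r=Rt(s['ee_rot'])
W=np.linalg.inv(c['world_to_cam'])
print(r.inv().apply(W[:3,3]-s['tcp_pos']), r.inv().as_matrix()@W[:3,:3],c['fx'],c['cx'],c['cy'])
plan([0.42,0.0,0.33],90)
plan([0.42,0.0,0.33],70.5)
E
```

```text
[ 0.0814  0.0005 -0.1251] [[-0.0013 -0.9476 -0.3196]
 [ 1.     -0.0012 -0.0007]
 [ 0.0003 -0.3196  0.9476]] 329.11434688740314 284.68246304198317 210.98996249619205
shift total units(tool) [ -9.8966 -10.24    -2.042 ] turn units [-0.0004 -0.0002 -4.8814]
shift in FINAL tool axes units [ -5.905  -12.9588  -2.0422]
shift total units(tool) [ -9.8966 -10.24    -2.042 ] turn units [-0.0005 -0.0001 -0.0064]
shift in FINAL tool axes units [ -9.892  -10.2444  -2.0422]
```

Call:
{"api": "arm_command", "payload": {
  "targets": "85 -0.85 -0.85 -0.2 0 0 0; 85 -0.85 -0.85 -0.2 0 0 0; 85 -0.85 -0.85 -0.2 0 0 0; 85 -0.85 -0.85 -0.2 0 0 0; 85 -0.85 -0.85 -0.2 0 0 0; 85 -0.85 -0.85 -0.2 0 0 0; 85 -0.85 -0.85 -0.2 0 0 0; 85 -0.85 -0.85 -0.2 0 0 0; 85 -0.85 -0.85 -0.2 0 0 0; 85 -0.85 -0.85 -0.2 0 0 0"
}}

```text
clock: 1.55
tcp_pos: [0.3909, 0.0823, 0.3289]
ee_rot: [0.0, 0.17, 0.986, 0.0]
wrist_force: [0.6, 1.2, 0.5]
finger_gap: 0.995
```

Run:
```python
from h import *
plan([0.42,-0.05,0.33],90)
```

```text
shift total units(tool) [-1.7907 -2.8747 -0.026 ] turn units [ 0.0026  0.0119 -4.8838]
shift in FINAL tool axes units [-0.7263 -3.308  -0.0265]
```

Call:
{"api": "arm_command", "payload": {
  "targets": "85 -0.4 -0.7 0 0 0 -1; 85 -0.4 -0.7 0 0 0 -1; 85 -0.3 -0.6 0 0 0 -1; 85 -0.2 -0.6 0 0 0 -1; 85 -0.1 -0.5 0 0 0 -0.9; 85 0 0 0 0 0 0; 85 0 0 0 0 0 0; 85 0 0 0 0 0 0; 85 0 0 0 0 0 0; 85 0 0 0 0 0 0"
}}

```text
clock: 2.55
tcp_pos: [0.4187, -0.0491, 0.3284]
ee_rot: [0.0, -0.001, 1.0, -0.0]
wrist_force: [-0.2, -0.2, 0.6]
finger_gap: 0.998
```

Run:
```python
from h import *
s=bot.read_state();print(s['tcp_pos'],s['wrist_force'])
c=cams.get_calibration("wrist");im,d=cams.get_image("wrist")
np.savez("w1.npz",im=im,d=d,M=c['world_to_cam'])
cv2.imwrite("pics/w1.png",im[:,:,::-1])
for t in ["clip","clip_seat","tip_left","tip_right","slot_centre","fork_grip","jig"]:
    print(t,[(r['conf'],r['centre']) for r in finder.find_in(t,"wrist")][:5])
```

```text
[ 0.4187 -0.0491  0.3284] [-0.1912 -0.1836  0.5897]
clip [(0.9, [219.7, 214.7]), (0.86, [263.6, 302.2]), (0.8, [188.1, 323.9]), (0.72, [225.6, 381.7]), (0.72, [186.8, 255.5])]
clip_seat [(0.86, [183.9, 252.5]), (0.68, [192.2, 321.5]), (0.68, [219.0, 213.4]), (0.62, [262.8, 304.0]), (0.55, [222.6, 377.5])]
tip_left [(0.66, [232.3, 212.5]), (0.53, [186.8, 311.3]), (0.52, [237.4, 377.2])]
tip_right [(0.66, [179.0, 242.2]), (0.65, [220.7, 367.0]), (0.59, [273.3, 289.4]), (0.58, [192.5, 113.3]), (0.44, [219.1, 203.8])]
slot_centre [(0.68, [282.4, 287.9])]
fork_grip [(0.89, [191.7, 111.9]), (0.41, [279.7, 418.2])]
jig [(0.66, [281.0, 291.2])]
```

View pics/w1.png

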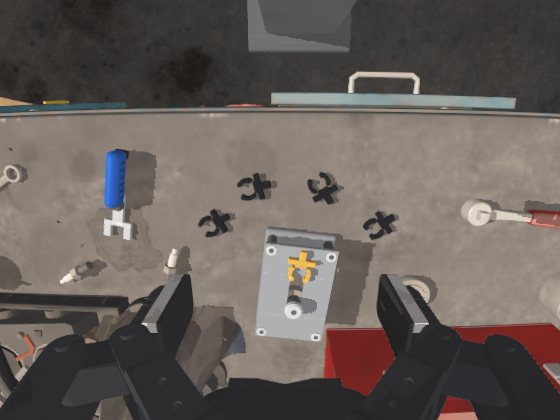

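The wrist picture shows the fork at (180–235,117), tines down-image (+x), and the jig at (285,297) with the brass clip at (265,302). Brass fits the description. The four clip-shaped things at (187,255), (188,324), (222,214) and (225,382) are black, so they're look-alikes. Next I'll measure, and confirm with one enlarged crop.

```bash
cat > m.py <<'E'
from h import *
def meas(c,im,d):
    X=cloud(c,d);f=im.astype(int);hsv=cv2.cvtColor(im,cv2.COLOR_RGB2HSV)
    ok=d>0
    out={}
    blue=ok&(hsv[...,0]>100)&(hsv[...,0]<125)&(hsv[...,1]>130)&(X[...,2]>0.005)&(X[...,2]<.15)
    plate=ok&(X[...,2]>0.045)&(X[...,2]<0.054)&(hsv[...,1]<60)
    brass=ok&(hsv[...,0]>10)&(hsv[...,0]<30)&(hsv[...,1]>130)&(X[...,2]>0.05)&(X[...,2]<.065)
    head=ok&(X[...,2]>0.065)&(X[...,2]<0.074)&(hsv[...,1]<60)
    for n,m in dict(blue=blue,plate=plate,brass=brass,head=head).items():
        k,l,st,_=cv2.connectedComponentsWithStats(m.astype(np.uint8))
        if k<2: print(n,'none');continue
        i=1+st[1:,4].argmax();P=X[l==i]
        r=cv2.minAreaRect(P[:,:2].astype(np.float32)*1000)
        print(n,len(P),"rect mm c",np.round(r[0],1),"size",np.round(r[1],1),"ang",round(r[2],2),"z med",round(float(np.median(P[:,2])),4),"mean",P.mean(0).round(4),"colrows",st[i][:4])
        out[n]=(l==i)
    return X,out
E
python3 - <<'E'
from m import *
z=np.load("w1.npz");c=cams.get_calibration("wrist");c['world_to_cam']=z['M'];im=z['im']
X,o=meas(c,im,z['d'])
cv2.imwrite("pics/w1c.png",cv2.resize(im[220:350,240:350,::-1],None,fx=4.5,fy=4.5,interpolation=cv2.INTER_CUBIC))
cv2.imwrite("pics/w1f.png",cv2.resize(im[130:260,60:200,::-1],None,fx=4.5,fy=4.5,interpolation=cv2.INTER_CUBIC))
print(X[225,108],X[228,117],X[236,108],X[236,128],X[222,118],X[155,118])
E
```

```text
blue 1044 rect mm c [ 436.4 -281.5] size [18.4 77.5] ang 78.87 z med 0.0314 mean [ 0.4345 -0.2781  0.0282] colrows [105 150  21  58]
plate 5425 rect mm c [600.1 -35. ] size [101.2 153.9] ang 82.71 z med 0.0494 mean [ 0.5977 -0.0356  0.0495] colrows [255 241  84 101]
brass 402 rect mm c [550.1 -27.7] size [37.2 46.2] ang 80.1 z med 0.057 mean [ 0.5492 -0.0276  0.0568] colrows [288 251  28  32]
head 791 rect mm c [ 686.8 -454.6] size [ 59.3 108.3] ang 44.5 z med 0.0678 mean [ 0.6989 -0.4605  0.0685] colrows [  0 333  57  39]
[ 0.5102 -0.3115  0.0068] [ 0.5181 -0.3029 -0.0013] [ 0.5312 -0.3192 -0.0008] [ 0.5281 -0.284   0.0058] [ 0.5057 -0.2957  0.006 ] [ 0.4032 -0.2681  0.0288]
```

View pics/w1c.png

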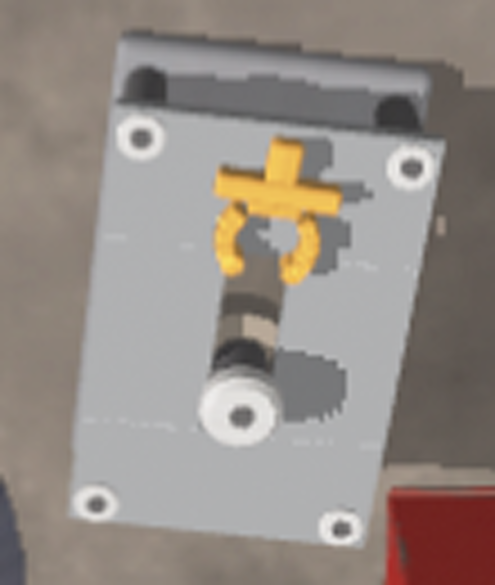

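View pics/w1f.png

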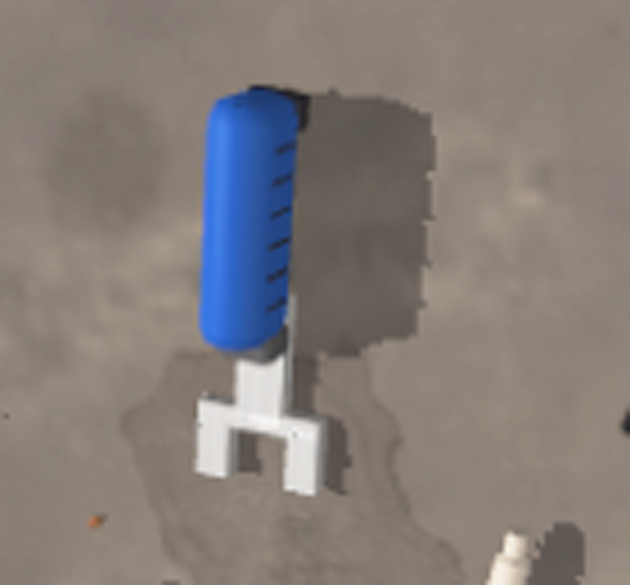

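The crop confirms the brass clip on the plate, mouth toward the shaft. I'll hover over the fork.

Run:
```python
from h import *
plan([0.43,-0.28,0.16],78.9)
print(bot.read_state()['joints'])
```

```text
shift total units(tool) [-0.2731 -5.7587  4.2083] turn units [0.0001 0.0002 2.7933]
shift in FINAL tool axes units [-1.3839 -5.5966  4.2083]
[-0.4004  0.0973  1.4531  0.      1.5912 -1.9725]
```

Call:
{"api": "arm_command", "payload": {
  "targets": "85 0 -0.9 0.4 0 0 0.5; 85 -0.1 -0.9 0.5 0 0 0.5; 85 -0.1 -0.9 0.5 0 0 0.5; 85 -0.2 -0.9 0.6 0 0 0.5; 85 -0.2 -0.9 0.7 0 0 0.5; 85 -0.2 -0.7 0.7 0 0 0.3; 85 -0.1 -0.5 0.8 0 0 0; 85 0 0 0 0 0 0; 85 0 0 0 0 0 0; 85 0 0 0 0 0 0"
}}

```text
clock: 3.95
tcp_pos: [0.4339, -0.2803, 0.1619]
ee_rot: [0.001, 0.097, 0.995, -0.001]
wrist_force: [0.2, 0.5, 0.1]
finger_gap: 0.994
```

Run:
```python
from m import *
s=bot.read_state();print(s['tcp_pos'],s['wrist_force'],s['joints'])
c=cams.get_calibration("wrist");im,d=cams.get_image("wrist")
cv2.imwrite("pics/w2.png",im[:,:,::-1])
X,o=meas(c,im,d)
hsv=cv2.cvtColor(im,cv2.COLOR_RGB2HSV)
m=(X[...,2]>0.0045)&(X[...,2]<.012)&(X[...,0]>.475)&(X[...,0]<.56)&(X[...,1]>-.35)&(X[...,1]<-.25)&(im.min(2)>100)
k,l,st,_=cv2.connectedComponentsWithStats(m.astype(np.uint8));i=1+st[1:,4].argmax();P=X[l==i]
print(len(P),cv2.minAreaRect(P[:,:2].astype(np.float32)*1000),P.mean(0))
plan([0.429,-0.280,0.022],78.9)
```

```text
[ 0.4339 -0.2803  0.1619] [0.1504 0.4803 0.1477] [-0.803   0.4048  1.5309  0.0001  1.2036 -2.1804]
blue 2116 rect mm c [ 438.9 -283. ] size [19.4 82.2] ang 78.17 z med 0.0321 mean [ 0.4332 -0.2821  0.0311] colrows [271 158  24  94]
plate 3459 rect mm c [598.1 -67.6] size [160.   38.9] ang 6.42 z med 0.0494 mean [ 0.5838 -0.0663  0.0493] colrows [520 258  40 131]
brass none
head 28 rect mm c [ 566.7 -590.6] size [6.  3.1] ang 49.93 z med 0.0681 mean [ 0.5669 -0.5904  0.0683] colrows [  0 398   5  10]
939 ((509.4073486328125, -297.8831787109375), (40.539154052734375, 43.385005950927734), 77.4903793334961) [ 0.5095 -0.2982  0.0064]
shift total units(tool) [ 0.1311 -0.014   3.4988] turn units [-0.0206  0.0321  0.0089]
shift in FINAL tool axes units [ 0.1232 -0.0191  3.4991]
```

View pics/w2.png

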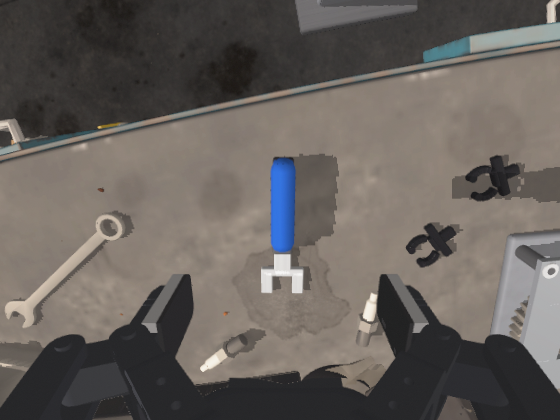

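Call:
{"api": "arm_command", "payload": {
  "targets": "85 0 0.05 0.6 0 0 0.2; 85 0.05 0 0.6 0 0 0; 85 0 0 0.6 0 0 0; 85 0 0 0.6 0 0 0; 85 0 0 0.5 0 0 0; 85 0 0 0.3 0 0 0; 85 0 0 0.2 0 0 0; 85 0 0 0.1 0 0 0; 85 0 0 0 0 0 0; 85 0 0 0 0 0 0"
}}

```text
clock: 5.0
tcp_pos: [0.4322, -0.2786, 0.021]
ee_rot: [0.0, 0.104, 0.995, -0.0]
wrist_force: [0.2, 0.2, -0.5]
finger_gap: 0.996
```

Run:
```python
from h import *
plan([0.4315,-0.2812,0.022],78)
```

```text
shift total units(tool) [ 0.0035 -0.067  -0.0253] turn units [-0.0098  0.0152  0.0194]
shift in FINAL tool axes units [ 0.0034 -0.067  -0.0254]
```

Close on the handle.

Call:
{"api": "arm_command", "payload": {
  "targets": "60 0 -0.06 0 0 0 0; 35 0 0 0 0 0 0; 25 0 0 0 0 0 0; 15 0 0 0 0 0 0; 5 0 0 0 0 0 0; 5 0 0 0 0 0 0; 5 0 0 0 0 0 0; 5 0 0 0 0 0 0; 5 0 0 0 0 0 0; 5 0 0 0 0 0 0"
}}

```text
clock: 6.0
tcp_pos: [0.4315, -0.2809, 0.0206]
ee_rot: [0.0, 0.104, 0.995, -0.0]
wrist_force: [-0.7, -0.3, 5.4]
finger_gap: 0.224
```

Run:
```python
from h import *
s=bot.read_state();print(s['finger_gap']*85.4,s['wrist_force'])
plan([0.4315,-0.2812,0.145],82.7)
```

```text
19.130329924754744 [-0.6965 -0.3211  5.4179]
shift total units(tool) [-0.0034 -0.0092 -3.1109] turn units [-0.0055  0.0053 -1.1563]
shift in FINAL tool axes units [-0.0015 -0.0083 -3.1109]
```

Call:
{"api": "arm_command", "payload": {
  "targets": "5 0 0 -0.3 0 0 0; 5 0 0 -0.6 0 0 0; 5 0 0 -0.7 0 0 0; 5 0 0 -0.7 0 0 0; 5 0 0 -0.7 0 0 0; 5 0 0.5 -0.1 0 0 -0.3; 5 0 0.8 0 0 0 -0.3; 5 0 0.9 0 0 0 -0.3; 5 0 0.9 0 0 0 -0.3; 5 0 0.9 0 0 0 0"
}}

```text
clock: 7.0
tcp_pos: [0.4568, -0.1213, 0.1446]
ee_rot: [-0.0, 0.062, 0.998, 0.0]
wrist_force: [-0.0, -0.5, -2.2]
finger_gap: 0.226
```

Run:
```python
from h import *
s=bot.read_state();print(s['finger_gap']*85.4,s['wrist_force'])
plan([0.4125,-0.0107,0.130],82.7)
```

```text
19.292144061612444 [-0.0021 -0.5269 -2.1867]
shift total units(tool) [1.4416 2.6058 0.3669] turn units [ 0.0051 -0.0075  0.048 ]
shift in FINAL tool axes units [1.4505 2.601  0.3652]
```

Call:
{"api": "arm_command", "payload": {
  "targets": "5 0.3 0.6 0 0 0 0; 5 0.3 0.6 0 0 0 0; 5 0.3 0.6 0.1 0 0 0; 5 0.3 0.5 0.1 0 0 0; 5 0.2 0.3 0.1 0 0 0; 5 0 0 0 0 0 0; 5 0 0 0 0 0 0; 5 0 0 0 0 0 0; 5 0 0 0 0 0 0; 5 0 0 0 0 0 0"
}}

```text
clock: 8.0
tcp_pos: [0.4147, -0.0132, 0.1324]
ee_rot: [0.0, 0.063, 0.998, -0.0]
wrist_force: [0.5, 0.9, -2.5]
finger_gap: 0.225
```

Run:
```python
from m import *
s=bot.read_state();print(s['tcp_pos'],s['wrist_force'],s['joints'])
c=cams.get_calibration("wrist");im,d=cams.get_image("wrist")
np.savez("w3.npz",im=im,d=d,M=c['world_to_cam'])
cv2.imwrite("pics/w3.png",im[:,:,::-1])
X,o=meas(c,im,d)
cv2.imwrite("pics/w3c.png",cv2.resize(im[150:400,180:400,::-1],None,fx=2.4,fy=2.4,interpolation=cv2.INTER_CUBIC))
s2,d2=cams.get_image("side");cv2.imwrite("pics/s3.png",cv2.resize(s2[130:330,170:400,::-1],None,fx=3.4,fy=3,interpolation=cv2.INTER_CUBIC))
c2=cams.get_calibration("side");np.savez("s3.npz",im=s2,d=d2,M=c2['world_to_cam'])
meas(c2,s2,d2)
```

```text
[ 0.4147 -0.0132  0.1324] [ 0.4923  0.8536 -2.4742] [-0.319   0.2899  1.8341 -0.      1.0175 -1.7646]
blue 7224 rect mm c [461.2 -17.3] size [ 27.6 161.1] ang 80.73 z med 0.1438 mean [ 0.411  -0.0126  0.1425] colrows [261 218  49 166]
plate 211 rect mm c [533.7 -49.4] size [ 8.1 25.3] ang 87.3 z med 0.0495 mean [ 0.5323 -0.0491  0.0494] colrows [255 353  11  26]
brass 36 rect mm c [543.6 -11.5] size [6.7 2.1] ang 76.2 z med 0.0536 mean [ 0.5435 -0.0112  0.0539] colrows [303 374   9   6]
head none
blue 340 rect mm c [633.6 584.1] size [71.3 34.3] ang 3.96 z med 0.0542 mean [0.6308 0.5803 0.0543] colrows [312 134  22  19]
plate 1485 rect mm c [600.7 -35.4] size [104.4 151.9] ang 83.36 z med 0.0508 mean [ 0.6062 -0.0485  0.0505] colrows [274 213  80  30]
brass 165 rect mm c [550.9 -28.5] size [37.5 44.3] ang 77.99 z med 0.0571 mean [ 0.5531 -0.0312  0.0565] colrows [280 216  23  11]
head 2271 rect mm c [ 690.1 -436.9] size [ 63.  147.8] ang 4.63 z med 0.0672 mean [ 0.6851 -0.4271  0.0682] colrows [362 328  60  92]
```

View pics/w3c.png

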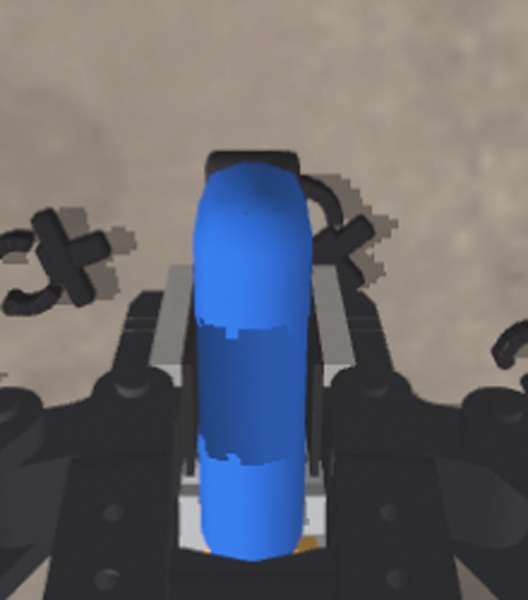

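View pics/s3.png

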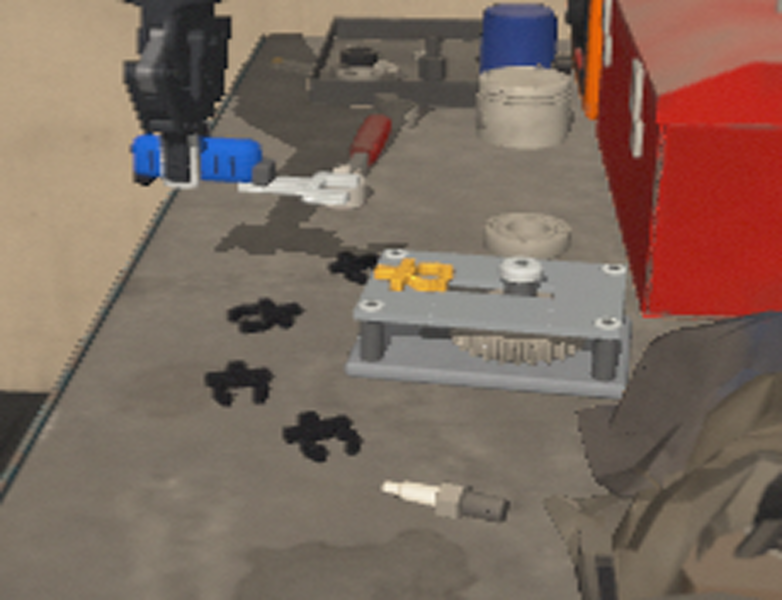

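Run:
```python
from h import *
z=np.load("s3.npz");c=cams.get_calibration("side");im=z['im'];X=cloud(c,z['d']);hsv=cv2.cvtColor(im,cv2.COLOR_RGB2HSV)
reg=(X[...,0]>.36)&(X[...,0]<.53)&(X[...,1]>-.07)&(X[...,1]<.04)&(X[...,2]>.09)&(X[...,2]<.17)
u=np.array([np.cos(np.radians(-7.3)),np.sin(np.radians(-7.3))]);S=np.array([.602,-.035])
bl=reg&(hsv[...,1]<50)&(im.min(2)>120)
P=X[bl];q=P[:,:2]-S;a=q@u;b=q@[-u[1],u[0]]
print("blade n",len(P))
for lo in range(-150,-80,5):
    m=(a*1000>lo)&(a*1000<=lo+5)
    if m.sum():print(lo,m.sum(),"y",b[m].min()*1e3,b[m].max()*1e3,"z",np.percentile(P[m,2],[5,50,90])*1e3)
print("max a",np.sort(a)[-8:]*1e3)
h=reg&(hsv[...,0]>100)&(hsv[...,0]<125)&(hsv[...,1]>130)
P=X[h];q=P[:,:2]-S;a=q@u;b=q@[-u[1],u[0]]
print("handle n",len(P), a.min()*1e3,a.max()*1e3,b.min()*1e3,b.max()*1e3)
for lo in range(-250,-120,10):
    m=(a*1000>lo)&(a*1000<=lo+10)
    if m.sum():print(lo,m.sum(),"ztop",np.percentile(P[m,2],[2,95,99])*1e3)
z=np.load("w1.npz");c=cams.get_calibration("wrist");c['world_to_cam']=z['M']
p=toplane(c,[[311,293.3]],.0695);print("head",p,(p[0,:2]-S)@u,(p[0,:2]-S)@[-u[1],u[0]])
```

```text
blade n 265
-150 8 y -12.459157698003498 -7.542907598802376 z [113.0994 116.0327 118.7919]
-145 5 y -11.624418708542413 -8.795111359656739 z [113.9558 116.7117 116.9266]
-140 5 y -9.965495296730749 -8.141317942067026 z [114.2269 114.682  116.5656]
-135 12 y -13.240653772059126 3.5262812859612276 z [114.8793 118.5688 119.5795]
-130 14 y -11.411097432161196 1.007518856279616 z [112.8912 118.9303 120.2948]
-125 17 y -10.414589379415935 4.591184969524508 z [113.3277 117.5886 119.6428]
-120 12 y -11.296530173907707 5.633148648363487 z [115.5592 118.9662 119.7327]
-115 19 y -22.59540112479867 17.893841585369508 z [117.2241 119.1051 119.8883]
-110 31 y -24.998917814644305 16.461882648178555 z [113.5833 118.7431 120.0197]
-105 21 y -22.860725786500648 13.707564927948896 z [113.7477 118.0018 119.412 ]
-100 23 y -24.525589251558863 14.173292527539335 z [113.3788 118.9139 119.6479]
-95 25 y -24.951591300216556 13.608937659974952 z [113.9424 117.9543 120.0941]
-90 23 y -24.062749044724242 17.277491573233053 z [113.5608 117.63   119.507 ]
max a [-87.1247 -87.1165 -87.0945 -86.958  -86.9358 -86.7904 -86.5244 -86.359 ]
handle n 336 -217.9306998686988 -142.0511136298466 -15.277138538613558 7.908687950721185
-220 43 ztop [121.2782 145.1803 145.7856]
-210 55 ztop [120.699  145.6872 147.0989]
-180 44 ztop [120.4934 146.1589 146.3852]
-170 69 ztop [121.2485 145.8141 146.6085]
-160 75 ztop [119.5456 146.2852 146.4334]
-150 50 ztop [120.9158 144.5004 144.9067]
head [[ 0.6128 -0.0371  0.0695]] 0.010958953191393846 -0.0007122501990038115
```

Call:
{"api": "arm_command", "payload": {
  "targets": "5 0.05 0.09 0.2 0 0 0; 5 0 0 0.3 0 0 0; 5 0 0 0.3 0 0 0; 5 0 0 0.3 0 0 0; 5 0 0 0.2 0 0 0; 5 0 0 0.12 0 0 0; 5 0 0 0.07 0 0 0; 5 0 0 0 0 0 0; 5 0 0 0 0 0 0; 5 0 0 0 0 0 0"
}}

```text
clock: 9.1
tcp_pos: [0.4131, -0.0089, 0.073]
ee_rot: [0.0, 0.062, 0.998, -0.0]
wrist_force: [0.7, -0.5, -2.6]
finger_gap: 0.221
```

```bash
cat > f.py <<'E'
from h import *
S=np.array([.602,-.035])
def jf(P): 
    u=np.array([np.cos(np.radians(-7.3)),np.sin(np.radians(-7.3))]);q=np.atleast_2d(P)[:,:2]-S
    return np.c_[q@u,q@[-u[1],u[0]]]*1e3
def rep():
    s=bot.read_state();print("t",s['clock'],"TCP a,b",jf(s['tcp_pos'])[0],"z",s['tcp_pos'][2]*1e3,"F jig",(R.from_euler('z',7.3,degrees=True).apply(s['wrist_force'])),"yaw_y",np.degrees(np.arctan2(*Rt(s['ee_rot']).as_matrix()[[1,0],1])))
def side(tag,view=True):
    im,d=cams.get_image("side");c=cams.get_calibration("side");X=cloud(c,d);hsv=cv2.cvtColor(im,cv2.COLOR_RGB2HSV)
    r0,r1,q0,q1=185,265,210,370
    cv2.imwrite(f"pics/{tag}.png",cv2.resize(im[r0:r1,q0:q1,::-1],None,fx=5,fy=5,interpolation=cv2.INTER_CUBIC))
    m=(hsv[...,0]>10)&(hsv[...,0]<30)&(hsv[...,1]>130)&(X[...,2]>0.05)&(X[...,2]<.065)
    k,l,st,_=cv2.connectedComponentsWithStats(m.astype(np.uint8));i=1+st[1:,4].argmax();q=jf(X[l==i])
    print("brass a",q[:,0].min(),q[:,0].max(),"b",q[:,1].min(),q[:,1].max(),len(q))
    return im,d,X,hsv
E
python3 - <<'E'
from f import *
rep();im,d,X,hsv=side("s4")
reg=(X[...,0]>.42)&(X[...,0]<.54)&(X[...,1]>-.07)&(X[...,1]<.04)&(X[...,2]>.04)&(X[...,2]<.09)&(hsv[...,1]<40)&(im.min(2)>165)
q=jf(X[reg]);print(len(q),q.max(0),q.min(0),np.percentile(X[reg][:,2],[2,50,95])*1e3)
E
```

```text
t 9.1 TCP a,b [-190.6963    1.8387] z 73.02103975772758 F jig [ 0.7469 -0.432  -2.6495] yaw_y 82.87311763553292
brass a -73.80893602120622 -28.969852211127282 b -19.83822769082576 18.537434529153256 168
201 [-62.1164  44.1262] [-181.9648  -42.7789] [52.1178 59.319  68.5032]
```

View pics/s4.png

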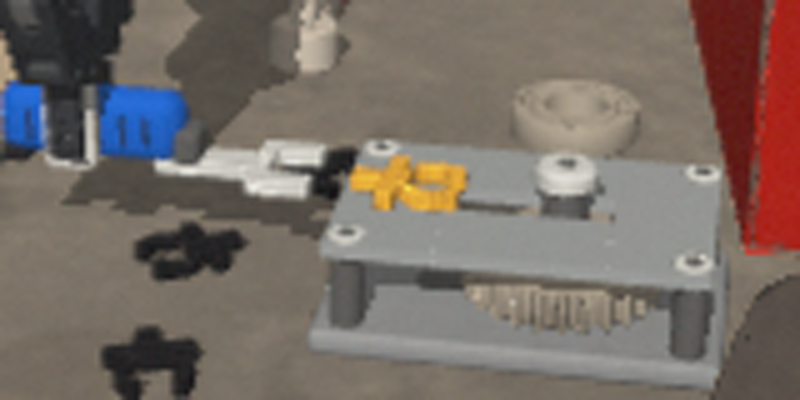

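Run:
```python
from f import *
im,d,X,hsv=side("s5")
m=(hsv[...,0]>10)&(hsv[...,0]<30)&(hsv[...,1]>130)&(X[...,2]>0.05)&(X[...,2]<.065)
q=jf(X[m]);z=X[m][:,2]
for lo in range(-76,-26,4):
    k=(q[:,0]>lo)&(q[:,0]<=lo+4)
    if k.any():
        k2=k&(z>.0565); print(lo,k.sum(),k2.sum(),q[k2,1].min() if k2.any() else 0,q[k2,1].max() if k2.any() else 0)
reg=(hsv[...,1]<50)&(im.min(2)>130)&(X[...,2]>.05)&(X[...,2]<.063)
q=jf(X[reg]);z=X[reg][:,2];n=(abs(q[:,1])<32)&(q[:,0]<-83)&(q[:,0]>-160)
q=q[n];z=z[n]
for lo in range(-150,-80,5):
    k=(q[:,0]>lo)&(q[:,0]<=lo+5)
    print(lo,sorted(zip(q[k,1].round(1),(z[k]*1e3).round(1)))[::1])
cv2.imwrite("pics/s5z.png",cv2.resize(im[205:235,250:312,::-1],None,fx=12,fy=12,interpolation=cv2.INTER_CUBIC))
```

```text
brass a -73.71768445528441 -29.106444851297756 b -18.749271090398704 17.839669832157604 167
-76 5 3 -3.1980737381704465 5.3374982617767
-72 9 5 -2.9357881250885316 5.34744455252741
-68 8 5 -4.299014772208032 0.22885552297373127
-64 7 7 -16.30552047960298 3.4679932403341414
-60 22 16 -18.659200066262894 17.839669832157604
-56 21 17 -17.434449599148873 16.701189677446106
-52 15 9 -14.663566845237005 8.829932335969303
-48 19 7 -15.593578004512816 11.437019021266378
-44 15 7 -15.286568181471488 11.802251234864885
-40 14 7 -15.30698527976175 12.25702645515154
-36 17 9 -14.639566308890778 11.486975834312068
-32 15 9 -12.152839925639231 11.839277413564668
-150 [(np.float64(-8.1), np.float64(59.8)), (np.float64(-6.9), np.float64(57.0)), (np.float64(-6.1), np.float64(56.8)), (np.float64(-6.0), np.float64(54.5)), (np.float64(-4.7), np.float64(56.3)), (np.float64(-4.2), np.float64(53.8)), (np.float64(-3.1), np.float64(57.6))]
-145 [(np.float64(-5.9), np.float64(57.1)), (np.float64(-5.8), np.float64(54.7)), (np.float64(-4.4), np.float64(54.3)), (np.float64(-4.3), np.float64(56.5)), (np.float64(-
[... 6492 characters left out ...]
(np.float64(-14.7), np.float64(61.3)), (np.float64(-11.4), np.float64(59.8)), (np.float64(-11.0), np.float64(59.8)), (np.float64(10.7), np.float64(58.5)), (np.float64(10.9), np.float64(58.6)), (np.float64(11.6), np.float64(58.4)), (np.float64(12.0), np.float64(56.0)), (np.float64(12.3), np.float64(60.0)), (np.float64(13.6), np.float64(59.6)), (np.float64(14.2), np.float64(54.8)), (np.float64(14.2), np.float64(59.5)), (np.float64(16.5), np.float64(60.5)), (np.float64(19.6), np.float64(59.3))]
-90 [(np.float64(-16.3), np.float64(58.0)), (np.float64(-13.8), np.float64(59.0)), (np.float64(10.4), np.float64(59.2)), (np.float64(14.1), np.float64(59.8)), (np.float64(18.0), np.float64(60.2))]
-85 []
```

View pics/s5z.png

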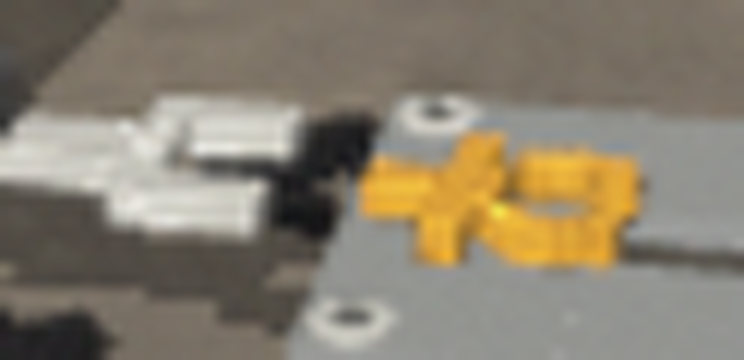

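The zoom shows the fork slot (inner edges about -9/+10.5 mm) straddling the tail (centre about +1 mm), so they're aligned. Advance.

Call:
{"api": "arm_command", "payload": {
  "targets": "5 -0.06 0 0.01 0 0 0; 5 -0.06 0 0 0 0 0; 5 -0.06 0 0 0 0 0; 5 -0.06 0 0 0 0 0; 5 -0.06 0 0 0 0 0; 5 -0.06 0 0 0 0 0; 5 -0.06 0 0 0 0 0; 5 -0.06 0 0 0 0 0; 5 -0.06 0 0 0 0 0; 5 -0.06 0 0 0 0 0"
}}

```text
clock: 10.2
tcp_pos: [0.4369, -0.0119, 0.0723]
ee_rot: [-0.0, 0.062, 0.998, -0.0]
wrist_force: [0.4, -0.1, -2.0]
finger_gap: 0.228
```

Run:
```python
from f import *
rep();side("s6")
```

```text
t 10.2 TCP a,b [-166.6792    1.946 ] z 72.32247558693777 F jig [ 0.4256 -0.0436 -1.9789] yaw_y 82.87477325031149
brass a -72.99710925496478 -29.20128158806842 b -19.56458985001213 17.694871004368604 155
```

View pics/s6.png

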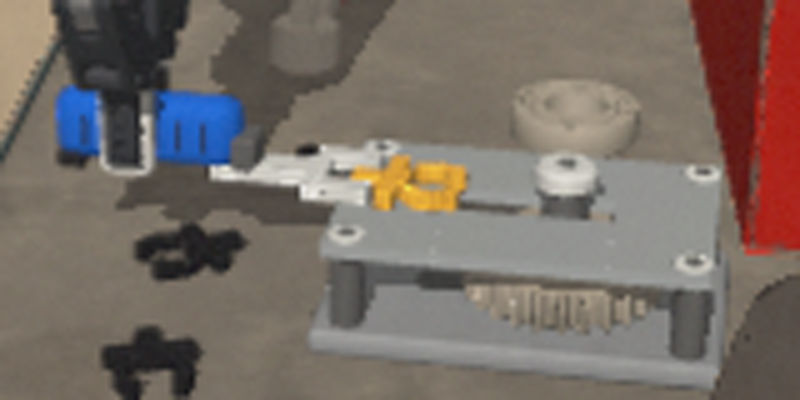

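Call:
{"api": "arm_command", "payload": {
  "targets": "5 -0.03 0 0 0 0 0; 5 -0.04 0 0 0 0 0; 5 -0.04 0 0 0 0 0; 5 -0.04 0 0 0 0 0; 5 -0.04 0 0 0 0 0; 5 -0.04 0 0 0 0 0; 5 -0.04 0 0 0 0 0; 5 -0.04 0 0 0 0 0; 5 -0.04 0 0 0 0 0; 5 -0.04 0 0 0 0 0"
}}

```text
clock: 11.25
tcp_pos: [0.4523, -0.0138, 0.0723]
ee_rot: [-0.0, 0.062, 0.998, -0.0]
wrist_force: [-1.2, -0.6, -1.6]
finger_gap: 0.225
```

Run:
```python
from f import *
rep();side("s7")
```

```text
t 11.25 TCP a,b [-151.1597    1.9714] z 72.31478732490933 F jig [-1.0822 -0.7852 -1.6251] yaw_y 82.8733983372527
brass a -60.58143297568375 -16.510857715636817 b -19.003846312072863 19.04766514749453 148
```

View pics/s7.png

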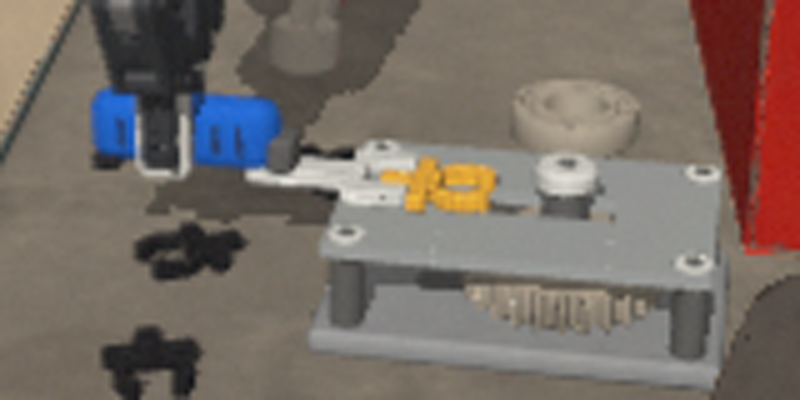

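Call:
{"api": "arm_command", "payload": {
  "targets": "5 -0.04 0 0 0 0 0; 5 -0.04 0 0 0 0 0; 5 -0.04 0 0 0 0 0; 5 -0.04 0 0 0 0 0; 5 -0.04 0 0 0 0 0; 5 -0.04 0 0 0 0 0; 5 -0.04 0 0 0 0 0; 5 -0.04 0 0 0 0 0; 5 -0.04 0 0 0 0 0; 5 -0.04 0 0 0 0 0"
}}

```text
clock: 12.3
tcp_pos: [0.4682, -0.0158, 0.0723]
ee_rot: [-0.0, 0.062, 0.998, -0.0]
wrist_force: [-1.3, 0.4, -1.9]
finger_gap: 0.221
```

Run:
```python
from f import *
rep();side("s8")
```

```text
t 12.3 TCP a,b [-135.1544    2.033 ] z 72.32245716519147 F jig [-1.3115  0.2418 -1.9344] yaw_y 82.87568195270151
brass a -44.5853361819055 -0.29269729277943957 b -20.020015675446942 20.74224428659996 155
```

View pics/s8.png

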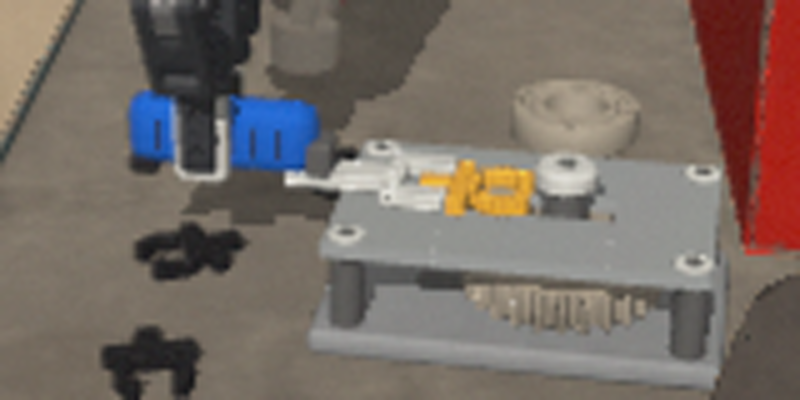

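Call:
{"api": "arm_command", "payload": {
  "targets": "5 -0.015 0 0 0 0 0; 5 -0.015 0 0 0 0 0; 5 -0.015 0 0 0 0 0; 5 -0.015 0 0 0 0 0; 5 -0.015 0 0 0 0 0; 5 -0.015 0 0 0 0 0; 5 -0.015 0 0 0 0 0; 5 -0.015 0 0 0 0 0; 5 -0.01 0 0 0 0 0; 5 0 0 0 0 0 0"
}}

```text
clock: 13.35
tcp_pos: [0.4734, -0.0165, 0.0723]
ee_rot: [0.0, 0.062, 0.998, -0.0]
wrist_force: [-0.2, -0.1, -2.9]
finger_gap: 0.225
```

Run:
```python
from f import *
rep()
```

```text
t 13.35 TCP a,b [-129.9408    2.0359] z 72.32683141989617 F jig [-0.2024 -0.1382 -2.9039] yaw_y 82.87157490919978
```

Call:
{"api": "arm_command", "payload": {
  "targets": "5 -0.01 0 0 0 0 0; 5 -0.01 0 0 0 0 0; 5 -0.01 0 0 0 0 0; 5 -0.01 0 0 0 0 0; 5 -0.01 0 0 0 0 0; 5 -0.01 0 0 0 0 0; 5 -0.01 0 0 0 0 0; 5 0 0 0 0 0 0; 5 0 0 0 0 0 0; 5 0 0 0 0 0 0"
}}

```text
clock: 14.35
tcp_pos: [0.4759, -0.0168, 0.0723]
ee_rot: [-0.0, 0.062, 0.998, -0.0]
wrist_force: [-2.4, -0.6, -1.8]
finger_gap: 0.225
```

Run:
```python
from f import *
rep()
```

```text
t 14.35 TCP a,b [-127.426    2.023] z 72.2731794591158 F jig [-2.3254 -0.9494 -1.7901] yaw_y 82.86909238185831
```

Call:
{"api": "arm_command", "payload": {
  "targets": "5 -0.01 0 0 0 0 0; 5 -0.01 0 0 0 0 0; 5 -0.01 0 0 0 0 0; 5 -0.01 0 0 0 0 0; 5 -0.01 0 0 0 0 0; 5 0 0 0 0 0 0; 5 -0.01 0 0 0 0 0; 5 0 0 0 0 0 0; 5 0 0 0 0 0 0; 5 0 0 0 0 0 0"
}}

```text
clock: 15.35
tcp_pos: [0.4779, -0.0171, 0.0722]
ee_rot: [-0.001, 0.062, 0.998, 0.0]
wrist_force: [-5.1, -0.5, -0.0]
finger_gap: 0.229
```

Run:
```python
from f import *
rep();side("s9")
```

```text
t 15.35 TCP a,b [-125.4005    2.0244] z 72.2234096965236 F jig [-4.9818 -1.114  -0.0276] yaw_y 82.86227254837463
brass a -33.8956011519877 9.611163466374148 b -18.686256923070424 16.62445117687134 139
```

View pics/s9.png

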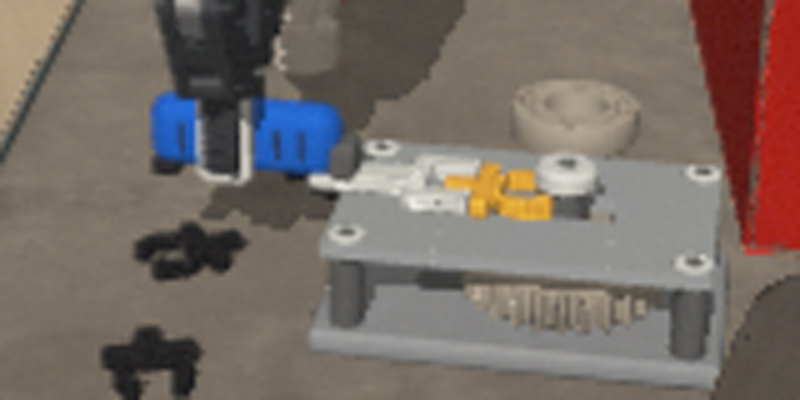

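Call:
{"api": "arm_command", "payload": {
  "targets": "5 -0.01 0 -0.01 0 0 0; 5 -0.01 0 0 0 0 0; 5 -0.01 0 0 0 0 0; 5 0 0 0 0 0 0; 5 -0.01 0 0 0 0 0; 5 0 0 0 0 0 0; 5 -0.01 0 0 0 0 0; 5 0 0 0 0 0 0; 5 0 0 0 0 0 0; 5 0 0 0 0 0 0"
}}

```text
clock: 16.4
tcp_pos: [0.4795, -0.0173, 0.0725]
ee_rot: [-0.001, 0.062, 0.998, 0.0]
wrist_force: [-6.8, -0.7, -1.3]
finger_gap: 0.224
```

Run:
```python
from f import *
rep()
```

```text
t 16.4 TCP a,b [-123.7904    1.9989] z 72.47094031779999 F jig [-6.6767 -1.6094 -1.2711] yaw_y 82.85627170936708
```

Call:
{"api": "arm_command", "payload": {
  "targets": "5 -0.01 0 0 0 0 0; 5 -0.01 0 0 0 0 0; 5 0 0 0 0 0 0; 5 -0.01 0 0 0 0 0; 5 0 0 0 0 0 0; 5 -0.01 0 0 0 0 0; 5 0 0 0 0 0 0; 5 -0.01 0 0 0 0 0; 5 0 0 0 0 0 0; 5 0 0 0 0 0 0"
}}

```text
clock: 17.4
tcp_pos: [0.4815, -0.0175, 0.0725]
ee_rot: [-0.001, 0.062, 0.998, 0.0]
wrist_force: [-5.6, -1.5, -0.9]
finger_gap: 0.226
```

Run:
```python
from f import *
rep()
```

```text
t 17.4 TCP a,b [-121.7174    2.0046] z 72.4732178283559 F jig [-5.3744 -2.1913 -0.8857] yaw_y 82.8597440477526
```

Call:
{"api": "arm_command", "payload": {
  "targets": "5 -0.01 -0.01 0 0 0 0; 5 -0.01 0 0 0 0 0; 5 0 0 0 0 0 0; 5 -0.01 0 0 0 0 0; 5 0 0 0 0 0 0; 5 -0.01 0 0 0 0 0; 5 0 0 0 0 0 0; 5 -0.01 0 0 0 0 0; 5 0 0 0 0 0 0; 5 0 0 0 0 0 0"
}}

```text
clock: 18.4
tcp_pos: [0.4845, -0.0183, 0.0727]
ee_rot: [0.0, 0.062, 0.998, -0.0]
wrist_force: [-2.6, -0.5, -3.1]
finger_gap: 0.224
```

Run:
```python
from f import *
rep();side("s10")
```

```text
t 18.4 TCP a,b [-118.6953    1.6719] z 72.74552187562728 F jig [-2.4642 -0.8581 -3.1372] yaw_y 82.8757392702809
brass a -27.797188789847006 16.003610325670145 b -20.377847001189355 18.23637019404593 123
```

View pics/s10.png

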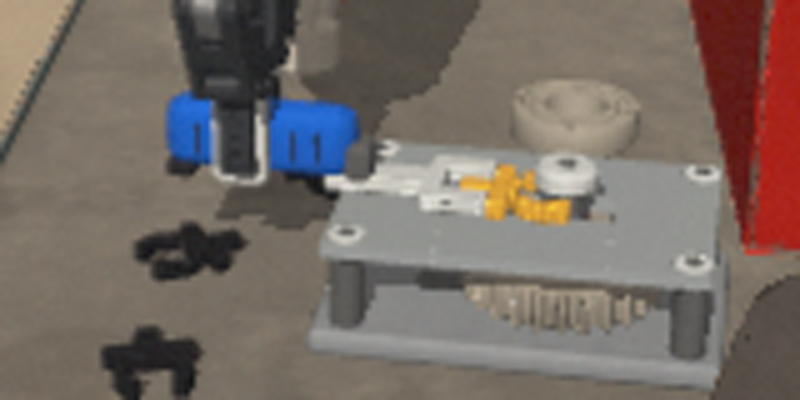

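Call:
{"api": "arm_command", "payload": {
  "targets": "5 -0.01 0 0 0 0 0; 5 0 0 0 0 0 0; 5 -0.01 0 0 0 0 0; 5 0 0 0 0 0 0; 5 -0.01 0 0 0 0 0; 5 0 0 0 0 0 0; 5 -0.01 0 0 0 0 0; 5 0 0 0 0 0 0; 5 0 0 0 0 0 0; 5 0 0 0 0 0 0"
}}

```text
clock: 19.45
tcp_pos: [0.4861, -0.0184, 0.0728]
ee_rot: [0.0, 0.062, 0.998, -0.0]
wrist_force: [-1.1, 0.3, -2.9]
finger_gap: 0.223
```

Run:
```python
from f import *
rep();side("s11")
```

```text
t 19.45 TCP a,b [-117.0737    1.7054] z 72.79002793695918 F jig [-1.1743  0.1448 -2.8912] yaw_y 82.87834620871732
brass a -26.17936946458547 17.89094667908398 b -19.881128080602394 18.822965874834207 122
```

View pics/s11.png

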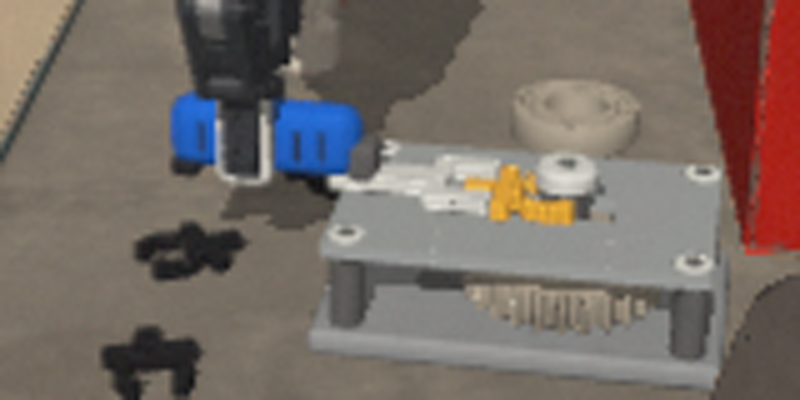

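Call:
{"api": "arm_command", "payload": {
  "targets": "5 -0.01 0 0 0 0 0; 5 0 0 0 0 0 0; 5 -0.01 0 0 0 0 0; 5 0 0 0 0 0 0; 5 -0.01 0 0 0 0 0; 5 0 0 0 0 0 0; 5 -0.01 0 0 0 0 0; 5 0 0 0 0 0 0; 5 0 0 0 0 0 0; 5 0 0 0 0 0 0"
}}

```text
clock: 20.5
tcp_pos: [0.4876, -0.0186, 0.0727]
ee_rot: [0.0, 0.062, 0.998, 0.0]
wrist_force: [1.2, 0.6, -2.8]
finger_gap: 0.226
```

Run:
```python
from f import *
rep();side("s12")
```

```text
t 20.5 TCP a,b [-115.5881    1.7172] z 72.73777210436397 F jig [ 1.1054  0.7395 -2.792 ] yaw_y 82.87496607968073
brass a -23.564935586783665 20.02911042080418 b -20.887770507118255 16.25968988366045 119
```

Call:
{"api": "arm_command", "payload": {
  "targets": "5 -0.01 0 0 0 0 0; 5 0 0 0 0 0 0; 5 0 0 0 0 0 0; 5 -0.01 0 0 0 0 0; 5 0 0 0 0 0 0; 5 0 0 0 0 0 0; 5 -0.01 0 0 0 0 0; 5 0 0 0 0 0 0; 5 0 0 0 0 0 0; 5 0 0 0 0 0 0"
}}

```text
clock: 21.55
tcp_pos: [0.4887, -0.0188, 0.0727]
ee_rot: [-0.0, 0.062, 0.998, -0.0]
wrist_force: [1.2, -0.6, -2.8]
finger_gap: 0.228
```

Run:
```python
from f import *
rep();side("s13")
```

```text
t 21.55 TCP a,b [-114.4782    1.6775] z 72.7072049933671 F jig [ 1.22   -0.4728 -2.7889] yaw_y 82.87362900946698
brass a -18.278982133358802 23.966683488072476 b -20.3703448824446 15.463957832190275 112
```

View pics/s13.png

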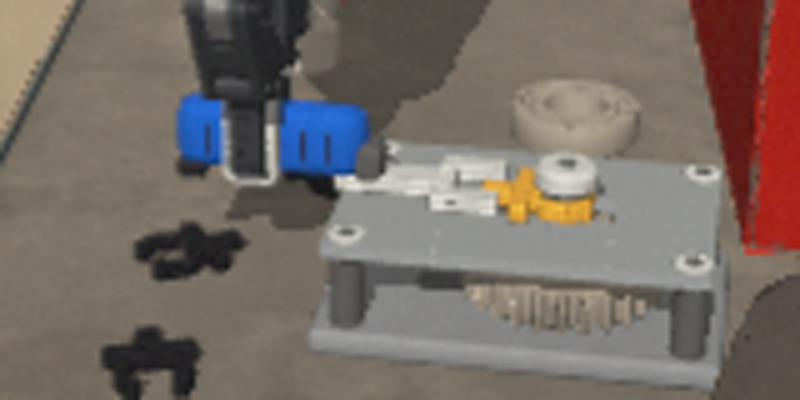

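The clip jumped ahead of the fork: its front went from 20 to 24 mm while the fork moved 1.1 mm. I'll feel lightly for the hard stop to confirm.

Call:
{"api": "arm_command", "payload": {
  "targets": "5 -0.01 0 0 0 0 0; 5 -0.01 0 0 0 0 0; 5 -0.01 0 0 0 0 0; 5 -0.01 0 0 0 0 0; 5 0 0 0 0 0 0; 5 -0.01 0 0 0 0 0; 5 0 0 0 0 0 0; 5 -0.01 0 0 0 0 0; 5 0 0 0 0 0 0; 5 0 0 0 0 0 0"
}}

```text
clock: 22.6
tcp_pos: [0.4911, -0.0191, 0.0727]
ee_rot: [-0.0, 0.062, 0.998, 0.0]
wrist_force: [0.3, -0.2, -1.5]
finger_gap: 0.226
```

Run:
```python
from f import *
rep();side("s14")
```

```text
t 22.6 TCP a,b [-112.0588    1.6985] z 72.71867959353494 F jig [ 0.3715 -0.1804 -1.4507] yaw_y 82.87172292722093
brass a -18.073237477454015 25.03315520099624 b -20.51127829338982 14.344523475594245 109
```

Call:
{"api": "arm_command", "payload": {
  "targets": "5 -0.01 0 0 0 0 0; 5 0 0 0 0 0 0; 5 0 0 0 0 0 0; 5 -0.01 0 0 0 0 0; 5 0 0 0 0 0 0; 5 0 0 0 0 0 0; 5 0 0 0 0 0 0; 5 0 0 0 0 0 0; 5 0 0 0 0 0 0; 5 0 0 0 0 0 0"
}}

```text
clock: 23.65
tcp_pos: [0.4918, -0.0192, 0.0727]
ee_rot: [-0.0, 0.062, 0.998, 0.0]
wrist_force: [0.5, 0.2, -1.5]
finger_gap: 0.227
```

Run:
```python
from f import *
rep();side("s15")
```

```text
t 23.65 TCP a,b [-111.2804    1.6898] z 72.71039498083424 F jig [ 0.4269  0.2228 -1.4649] yaw_y 82.87097575912742
brass a -18.11424316868472 25.08690817135933 b -20.40230265127905 14.642580781101984 107
```

View pics/s15.png

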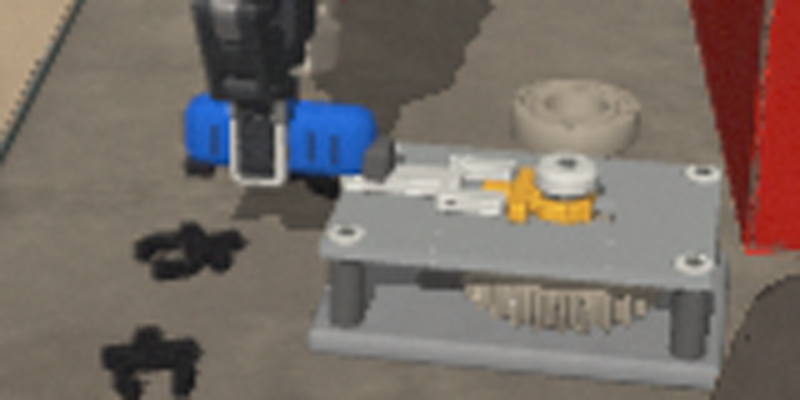

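Call:
{"api": "arm_command", "payload": {
  "targets": "5 -0.01 0 0 0 0 0; 5 0 0 0 0 0 0; 5 0 0 0 0 0 0; 5 -0.01 0 0 0 0 0; 5 0 0 0 0 0 0; 5 0 0 0 0 0 0; 5 0 0 0 0 0 0; 5 0 0 0 0 0 0; 5 0 0 0 0 0 0; 5 0 0 0 0 0 0"
}}

```text
clock: 24.7
tcp_pos: [0.4926, -0.0193, 0.0727]
ee_rot: [-0.0, 0.062, 0.998, -0.0]
wrist_force: [0.6, -0.4, -2.3]
finger_gap: 0.228
```

Run:
```python
from f import *
rep();side("s16")
```

```text
t 24.7 TCP a,b [-110.4698    1.7248] z 72.71528051147973 F jig [ 0.6724 -0.3498 -2.2731] yaw_y 82.87733320466923
brass a -7.658405053391761 25.30407941572197 b -20.450830728923332 14.536174760522535 94
```

Call:
{"api": "arm_command", "payload": {
  "targets": "5 -0.01 0 0 0 0 0; 5 0 0 0 0 0 0; 5 0 0 0 0 0 0; 5 0 0 0 0 0 0; 5 0 0 0 0 0 0; 5 -0.01 0 0 0 0 0; 5 0 0 0 0 0 0; 5 0 0 0 0 0 0; 5 0 0 0 0 0 0; 5 0 0 0 0 0 0"
}}

```text
clock: 25.75
tcp_pos: [0.4934, -0.0194, 0.0727]
ee_rot: [0.0, 0.062, 0.998, -0.0]
wrist_force: [-0.4, 0.5, -2.4]
finger_gap: 0.229
```

Run:
```python
from f import *
rep();side("s17")
```

```text
t 25.75 TCP a,b [-109.6703    1.7006] z 72.72217242506466 F jig [-0.4889  0.4879 -2.386 ] yaw_y 82.87450269482099
brass a -18.166714566847155 25.22484379643672 b -20.85253612905273 15.50855376841635 104
```

View pics/s17.png

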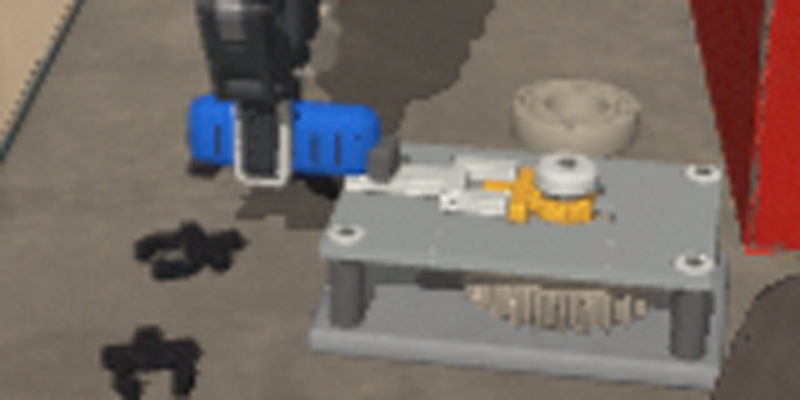

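Call:
{"api": "arm_command", "payload": {
  "targets": "5 -0.01 0 0 0 0 0; 5 0 0 0 0 0 0; 5 0 0 0 0 0 0; 5 0 0 0 0 0 0; 5 0 0 0 0 0 0; 5 -0.01 0 0 0 0 0; 5 0 0 0 0 0 0; 5 0 0 0 0 0 0; 5 0 0 0 0 0 0; 5 0 0 0 0 0 0"
}}

```text
clock: 26.8
tcp_pos: [0.4941, -0.0194, 0.0727]
ee_rot: [-0.0, 0.062, 0.998, 0.0]
wrist_force: [-1.8, 0.1, -1.2]
finger_gap: 0.224
```

Run:
```python
from f import *
rep()
```

```text
t 26.8 TCP a,b [-108.9883    1.7218] z 72.69777657256371 F jig [-1.7704 -0.0813 -1.2439] yaw_y 82.87269877002086
```

Call:
{"api": "arm_command", "payload": {
  "targets": "5 -0.01 0 0 0 0 0; 5 0 0 0 0 0 0; 5 0 0 0 0 0 0; 5 0 0 0 0 0 0; 5 0 0 0 0 0 0; 5 0 0 0 0 0 0; 5 0 0 0 0 0 0; 5 0 0 0 0 0 0; 5 0 0 0 0 0 0; 5 0 0 0 0 0 0"
}}

```text
clock: 27.8
tcp_pos: [0.4942, -0.0194, 0.0726]
ee_rot: [-0.001, 0.062, 0.998, 0.0]
wrist_force: [-5.3, 1.1, -0.5]
finger_gap: 0.223
```

Run:
```python
from f import *
rep();side("s18")
```

```text
t 27.8 TCP a,b [-108.9051    1.7632] z 72.63477302145748 F jig [-5.36    0.4255 -0.5467] yaw_y 82.87716492635762
brass a -18.038645029453342 25.720298372244525 b -19.451114336366572 13.003304043544608 108
```

View pics/s18.png

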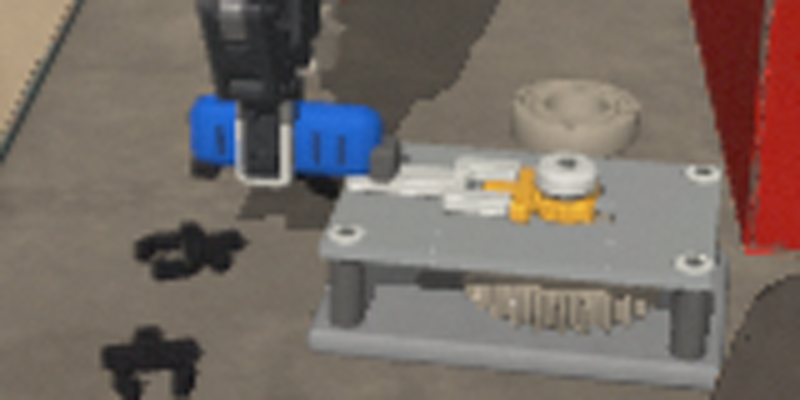

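Hard stop: +3.6 N for 0.08 mm of travel, so the clip is home. Backing straight off now.

Call:
{"api": "arm_command", "payload": {
  "targets": "5 0.02 0 0 0 0 0; 5 0.05 0 0 0 0 0; 5 0.1 0 0 0 0 0; 5 0.2 0 0 0 0 0; 5 0.3 0 0 0 0 0; 5 0.4 0 0 0 0 0; 5 0.4 0 0 0 0 0; 5 0.4 0 0 0 0 0; 5 0.3 0 -0.3 0 0 0; 5 0.1 0 -0.6 0 0 0"
}}

```text
clock: 28.85
tcp_pos: [0.4022, -0.0077, 0.1082]
ee_rot: [-0.002, 0.062, 0.998, 0.001]
wrist_force: [0.2, -0.5, -2.4]
finger_gap: 0.224
```

Run:
```python
from f import *
rep();side("s19");plan([0.4315,-0.281,0.11],78)
```

```text
t 28.85 TCP a,b [-201.6801    1.6988] z 108.17341261771277 F jig [ 0.214  -0.4391 -2.4294] yaw_y 82.86208869615699
brass a -17.990815907862316 25.536871742200436 b -21.18390885020116 13.534637358837951 126
shift total units(tool) [-1.5289 -6.6851  0.0529] turn units [-0.0061  0.0389  1.2226]
shift in FINAL tool axes units [-2.0934 -6.5304  0.0451]
```

View pics/s19.png

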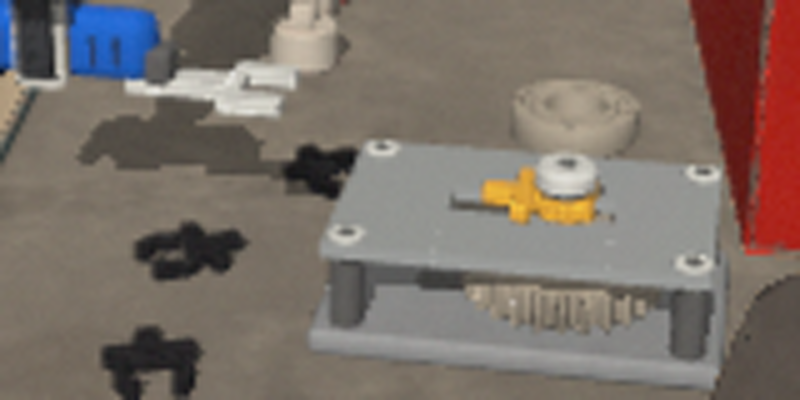

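The clip stayed in place round the shaft, at crop pixel (545,195). Moving the fork to its original free spot.

Call:
{"api": "arm_command", "payload": {
  "targets": "5 -0.1 -0.7 0 0 0 0.15; 5 -0.2 -0.8 0 0 0 0.15; 5 -0.2 -0.8 0 0 0 0.15; 5 -0.2 -0.8 0 0 0 0.15; 5 -0.2 -0.8 0 0 0 0.15; 5 -0.2 -0.8 0 0 0 0.15; 5 -0.2 -0.8 0 0 0 0.15; 5 -0.2 -0.7 0 0 0 0.15; 5 -0.2 -0.4 0 0 0 0; 5 0 0 0 0 0 0"
}}

```text
clock: 29.9
tcp_pos: [0.4286, -0.282, 0.1084]
ee_rot: [0.001, 0.105, 0.994, -0.001]
wrist_force: [-0.3, 0.7, -2.0]
finger_gap: 0.225
```

Run:
```python
from f import *
rep();plan([0.4315,-0.281,0.0205],78)
```

```text
t 29.9 TCP a,b [-140.5849 -267.067 ] z 108.35636768827536 F jig [-0.367   0.7066 -1.9611] yaw_y 77.95358739590628
shift total units(tool) [-0.0624  0.0426  2.1964] turn units [-0.0142  0.0171 -0.0116]
shift in FINAL tool axes units [-0.065   0.0404  2.1964]
```

Call:
{"api": "arm_command", "payload": {
  "targets": "5 0 0 0.3 0 0 0; 5 0 0 0.5 0 0 0; 5 0 0 0.5 0 0 0; 5 0 0 0.4 0 0 0; 5 0 0 0.2 0 0 0; 5 0 0 0.15 0 0 0; 5 0 0 0.08 0 0 0; 5 0 0 0.03 0 0 0; 5 0 0 0 0 0 0; 5 0 0 0 0 0 0"
}}

```text
clock: 30.9
tcp_pos: [0.4286, -0.2802, 0.0227]
ee_rot: [0.0, 0.104, 0.995, -0.0]
wrist_force: [-1.2, -0.4, -1.9]
finger_gap: 0.222
```

Run:
```python
from f import *
rep()
```

```text
t 30.9 TCP a,b [-140.8122 -265.2246] z 22.74769114684422 F jig [-1.1559 -0.5545 -1.8542] yaw_y 78.07173975171784
```

Call:
{"api": "arm_command", "payload": {
  "targets": "5 0 0 0.02 0 0 0; 5 0 0 0.02 0 0 0; 5 0 0 0.01 0 0 0; 5 0 0 0 0 0 0; 5 0 0 0 0 0 0; 5 0 0 0 0 0 0; 5 0 0 0 0 0 0; 5 0 0 0 0 0 0; 5 0 0 0 0 0 0; 5 0 0 0 0 0 0"
}}

```text
clock: 31.9
tcp_pos: [0.4285, -0.2801, 0.0206]
ee_rot: [0.0, 0.104, 0.995, -0.0]
wrist_force: [-1.5, 0.9, 5.2]
finger_gap: 0.223
```

Run:
```python
from f import *
rep()
```

```text
t 31.9 TCP a,b [-140.9595 -265.1478] z 20.560343677739944 F jig [-1.5917  0.6802  5.2469] yaw_y 78.0741572335248
```

On the bench (z force went from -1.9 to +5.2 N). Release and retreat.

Call:
{"api": "arm_command", "payload": {
  "targets": "25 0 0 0 0 0 0; 35 0 0 0 0 0 0; 50 0 0 0 0 0 0; 70 0 0 0 0 0 0; 85 0 0 0 0 0 0; 85 0 0 0 0 0 0; 85 0 0 -0.1 0 0 0; 85 0 0 -0.4 0 0 0; 85 0 0 -0.8 0 0 0; 85 0 0 -0.9 0 0 0"
}}

```text
clock: 32.9
tcp_pos: [0.4281, -0.2797, 0.109]
ee_rot: [-0.001, 0.104, 0.995, 0.001]
wrist_force: [-0.2, 0.0, 0.1]
finger_gap: 0.996
```

Call:
{"api": "arm_command", "payload": {
  "targets": "85 0 0 -0.9 0 0 0; 85 0 0 -0.9 0 0 0; 85 0 0 -0.9 0 0 0; 85 0 0.8 -0.4 0 0 -0.4; 85 0 0.8 0 0 0 -0.4; 85 0 0.8 0 0 0 -0.4; 85 0 0.8 0 0 0 0; 85 0 0.8 0 0 0 0; 85 0 0.5 0 0 0 0; 85 0 0 0 0 0 0"
}}

```text
clock: 33.9
tcp_pos: [0.4559, -0.1003, 0.2327]
ee_rot: [0.0, 0.061, 0.998, 0.0]
wrist_force: [0.3, 0.6, 0.6]
finger_gap: 0.995
```

Run:
```python
from m import *
from f import rep,side,jf
rep()
c=cams.get_calibration("wrist");im,d=cams.get_image("wrist");cv2.imwrite("pics/w20.png",im[:,:,::-1])
X,o=meas(c,im,d)
for t in ["tip_left","tip_right"]:
    print(t,[(r['conf'],r['centre'],jf(toplane(c,[r['centre']],.054))) for r in finder.find_in(t,"wrist")][:5])
im2,d2,X2,h2=side("s20"); cv2.imwrite("pics/s20f.png",cv2.resize(im2[150:400,150:400,::-1],None,fx=2.4,fy=2.4))
```

```text
t 33.9 TCP a,b [-136.5794  -83.2979] z 232.7378129317191 F jig [0.2165 0.5847 0.6387] yaw_y 83.04564472996277
blue 1737 rect mm c [ 434.6 -279.8] size [19.  78.8] ang 78.19 z med 0.0312 mean [ 0.4322 -0.2763  0.0282] colrows [101 145  28  75]
plate 7764 rect mm c [600.7 -34.9] size [100.8 154.4] ang 82.89 z med 0.0495 mean [ 0.5888 -0.042   0.0495] colrows [312 243 101 119]
brass 510 rect mm c [601.9 -36.8] size [37.6 39.1] ang 18.92 z med 0.057 mean [ 0.5979 -0.0367  0.0564] colrows [343 294  34  39]
head 392 rect mm c [614.2 -37.4] size [25.  25.6] ang 17.79 z med 0.0687 mean [ 0.6129 -0.0376  0.0684] colrows [349 318  24  21]
tip_left [(0.58, [163.7, 363.9], array([[-162.4109,   -9.2969]])), (0.53, [185.8, 287.1], array([[-140.717 ,  -80.8951]]))]
tip_right [(0.64, [169.0, 277.0], array([[-156.8533,  -90.451 ]])), (0.61, [319.6, 348.4], array([[ 11.3647, -11.81  ]])), (0.59, [150.2, 381.9], array([[-175.1782,    6.5251]]))]
brass a -17.922041198991376 25.613674555944733 b -21.885002616587457 13.88935278029351 126
```

View pics/w20.png

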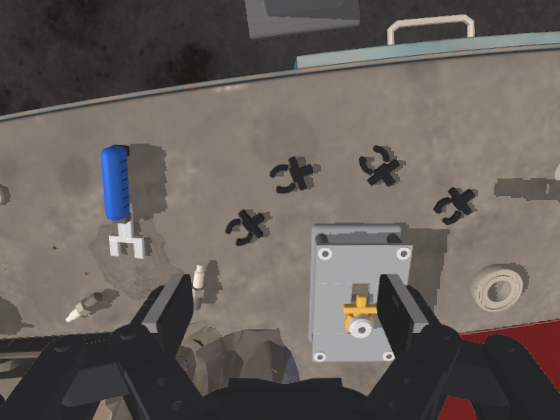

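View pics/s20f.png

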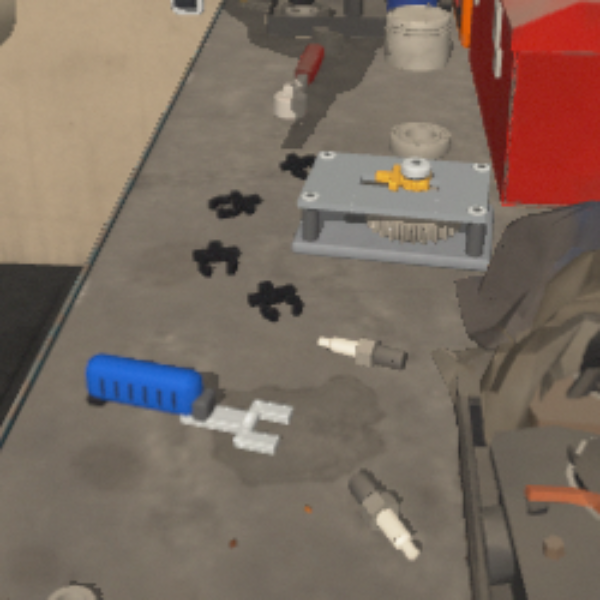

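The wrist and side pictures show the clip round the shaft (brass at (315,360) in the wrist picture), the fork flat at about (185,117) and released. The ratchet, bearing and plugs look untouched. Handing in.

Run:
```python
from bench import bot
print(bot.job_done())
```

```text
the job is handed in; nothing more can be done
None
```

I picked up the blue-handled fork and pushed the brass clip along the top plate with the fork alone. It snapped home on the idler shaft. I then backed off, laid the fork flat at its original spot and let go, and handed the job in at about 34 s.

**What I felt:**
- The push climbed to about 6.7 N (read at each pause), fell to nothing, and the clip jumped about 4 mm ahead of the fork.
- A light feel afterwards met a hard stop of 5.4 N. The last +3.6 N came over only 0.08 mm of travel, so I stopped there.

**Last checks:**
- **Clip:** its seat is about 13 mm past `slot_centre`, and the shaft head's centre about 12 mm, which agrees within camera error.
- **Fork:** it lies flat and released at about (0.44, -0.28), roughly 0.3 m from the slot.
- **Bystanders:** the ratchet, bearing and both spark plugs look where they were; I checked this by eye only.

**Not confirmed:** I could not measure the nose-to-nose distance of the prongs directly. The network's nose detections were mostly of the black look-alikes, so "home" rests on the jump, the hard stop and the seat position. The top camera was blocked by a beam and gave nothing.

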